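# Slide the casserole to the big ring and hold its lid open

### The arm

A 6-joint arm with a two-finger parallel gripper is mounted at the origin on the work surface. World frame = base frame: x ahead of the robot, y to its left, z up, the work surface at z = 0. Lengths are in m, angles in rad, forces in N, time in s.
With the tool pointing down it reaches from about 0.425 to 0.95 m from the base axis. Payload 3.5 kg.
Tool frame: the origin (TCP) lies midway between the tips of the shut fingers; the grasp point (between the pads) lies 19 mm behind it; z points along the fingers, y is the line along which they close (so a half turn about z gives the same grasp; the last joint's range is limited). The gripper opens to 85 mm and grips with 20 to 120 N. Pads are 22 mm wide; open, the fingers measure 114 mm over their backs; the gripper's body (76 mm by 85 mm) begins 54 mm behind the grasp point. The pads swing forward as they close: fully open they stand 13 mm farther back than shut.
Start: joints at [-1.314, 0.286, 1.577, -0, 1.279, -0.15], TCP at [0.267, -0.62, 0.231] pointing down, gripper open.
Joint ranges: [-2.77, 2.77], [-0.9, 2.22], [0.21, 2.48], [-1.53, 4.67], [0.24, 2.81], [-2.84, 2.84]. Speed limits (rad/s): [2.79, 2.79, 3.14, 3.14, 3.14, 3.14].

### API

Orientations are given as a unit quaternion [x, y, z, w].
In Python, from plant import ctrl gives the robot as it stands.
- The arm moves only by the tool send_rows, never from a script. Its argument "series" is a list that holds one entry, the list of rows, each a list of 7 numbers: the shift along the tool's x, y, z in cm, then the turn, a rotation vector about the tool's x, y, z in rad, then the opening, from -1 (shut) to 1 (fully open). In form: [[[x, y, z, rx, ry, rz, jaw], ...]]. A call has 1 to 10 rows; each row shifts and turns the commanded pose from where the row before left it, along the tool's axes as they then stand; what a row does not reach is not made up. A row lasts 1/8 s, in which the tool goes at most 62.5 mm and 10.7 degrees, less where a joint would pass 70% of its speed; a pose out of reach is approached as far as the arm can. A call is refused whole if a number of a shift passes 6.25 or a number of a turn 0.188, either way. A call with a gripper value outside its range is refused whole. The fingers move at their own pace and stop on an object; "force" is the grip in N (left out, the last holds). Time passes only in rows, so rows that do not move let the fingers close. It gives the time, the measured TCP pose, the force, the opening and the grip force at its end, in the units of the state.
- ctrl.get_state(): the state, without advancing time (a new reading comes with each control period).
- ctrl.read_camera(name): name is "scene" or "top" or "wrist"; returns a dict with "img" (480x640x3 uint8, red, green, blue), "fx", "fy", "cx", "cy" (pixels), "R" (3x3) and "t" (3): a world point X has camera coordinates R X + t; the wrist camera has in their place "hand_eye" (4x4, takes a point from camera to tool coordinates, whose origin is the TCP and whose axes are the flange's). Camera axes: x right, y down, z forward; pixel columns grow to the right and rows downward; lengths in m; the calibration is good to about 2 mm. A picture is of the moment at which its call begins: read the wrist's pose just before it. There is no depth.
- ctrl.sign_off(): hands the job in; it is judged then, once.
The state is a dict: "time": time; "qpos": joint angles; "dq": joint speeds; "joint_efforts": joint torques, N m; "eef_pos": TCP position; "tcp_rot": TCP orientation; "contact_force": force on the tool from outside, world axes, zero at the start; "wrist_torque": the same for the moment, N m; "opening": opening from 0.0 (shut) to 1.0 (fully open); "finger_force": force on a finger pad.
Only numpy, scipy, OpenCV 4.12 (cv2) and the standard library are available. Lean on these libraries where they do the work, as an engineer would, in place of code of your own. Each camera call takes 0.05 s, during which the arm holds its last target. There are 200 camera calls.

### The job

Slide the white casserole, lid shut, sideways from its small ring to the large double ring in the middle of the hob, centred there, without lifting or tipping it. Then raise its hinged lid, which has a ball handle, to 60 degrees and hold it there, steady, so the cook can add things: finish still holding the lid, because it falls shut if let go. Leave the saucepan, the pepper mill and the jar alone, and do not push the pot off the ring while opening it.

Things in the scene. Friction and masses are not known exactly. Their poses are not given: they have to be found in the camera images.
- hob: Black glass hob, fixed, 400 x 660 mm, top 8 mm above the worktop. Origin under its centre; x away from the robot (may be turned a little), y to the left along its row of three rings: a single ring (radius 78 mm) 200 mm left and right of the centre, the large double ring in the middle.
- big_ring (a point): Centre of the large double ring (outer radius 105 mm, inner 92 mm) on the top face of the hob.
- pot: White enamel casserole, loose, 0.7 to 1 kg with its lid, starts on the left or right small ring. Origin at the centre of its underside, z up. Base radius 70 mm, wall radius 80 mm, rim 88 mm high; with lid 108 mm at the middle. A solid lug stands out on its +y and on its -y side. The lid's hinge is on its +x side (away from the robot), the lid's ball handle on its -x side (towards the robot).
- lug_left (a point): Grip point of the lug on the pot's +y side, 98 mm from the pot's axis, 72 mm above its underside. The lug is 20 mm wide (along the pot's x), 14 mm thick (z), reaches 111 mm from the axis and is free on both sides: it can be pinched across x from above.
- lug_right (a point): Grip point of the lug on the pot's -y side, 98 mm from the pot's axis, 72 mm above its underside. The lug is 20 mm wide (along the pot's x), 14 mm thick (z), reaches 111 mm from the axis and is free on both sides: it can be pinched across x from above.
- lid (a joint): Opening angle of the lid, rad: 0 shut, 1.047 is 60 degrees, stop at 1.8. It swings up about a level axis along the pot's y; it falls shut by its weight (0.2 kg, almost no hinge friction) and falls open beyond about 90 degrees.
- lid_ball (a point): Centre of the brass ball handle, 28 mm in diameter, on a 10 mm stem in front of the lid's edge (27 mm clear gap from ball to lid); moves with the lid. Shut, it is 122 mm from the pot's axis on its -x side, 100 mm above the pot's underside. It can be pinched from above across the pot's y and turns between the pads.
- lid_hinge (a point): Middle of the lid's hinge axis, 84 mm from the pot's axis on its +x side, 88 mm above the pot's underside. The ball's centre is 206 mm from it along the lid and 12 mm above the lid's plane.
- saucepan: Bystander: open steel saucepan, 120 mm across, 70 mm high, on the other small ring, its long handle pointing away from the robot. Origin at the centre of its underside.
- mill: Bystander: dark wooden pepper mill, 172 mm high, 56 mm across, on the worktop left of the hob. Origin at the centre of its underside.
- jar: Bystander: white jar with wooden cap, 120 mm high, 84 mm across, on the worktop right of the hob. Origin at the centre of its underside.
There are look-alikes about, which are no part of the job. Leave any red look-alike of the pot alone.

How it is judged:
On the way:
1. the casserole stands on the large ring, lid still shut (horizontal distance between pot and big_ring below 0.03 m and value of joint lid below 0.1 rad and linear speed of pot below 0.03 m/s and angle between pot's own z axis and vertical below 0.06 rad), for 0.2 s.
At the end, for the whole second after the job is handed in: The lid is held by the fingers at 60 degrees (within 8 degrees) and still, the pot stands flat and at rest on the hob with its centre within 30 mm of the centre of the large ring, and the bystanders are within 30 mm of where they were (value of joint lid between 0.907 and 1.187 rad and velocity of joint lid between -0.1 and 0.1 rad/s and contact force between the fingers and pot above 0.3 N and horizontal distance between pot and big_ring below 0.03 m and z of pot in the frame of big_ring below 0.006 m and angle between pot's own z axis and vertical below 0.06 rad and linear speed of pot below 0.02 m/s and distance of each of saucepan, mill, jar from where it was at the start of the episode below 0.03 m); the arm keeps its last pose, push and grip.
It fails at once if the pot is lifted off the hob (12 mm or more) (z of pot in the frame of big_ring above 0.012 m).
It fails at once if the pot is tipped (more than 0.15 rad) (angle between pot's own z axis and vertical above 0.15 rad).
It fails at once if a bystander is disturbed (distance of any of saucepan, mill, jar from where it was at the start of the episode above 0.03 m).
It fails at once if the lid is opened while the pot is away from the large ring (value of joint lid above 0.25 rad and horizontal distance between pot and big_ring above 0.035 m).
It also fails if it takes over 59 s, if anything falls off the work surface, if the arm or the gripper's body presses on something with over 40 N, if the wrist force passes 120 N, or if a joint passes its speed limit or range.

## Working session

There is one attempt and no reset: what is moved stays moved. The work goes in short steps, Python scripts to look and compute and a tool call to move; the robot and the scene stay as the last step left them, time stands still between calls to the robot, and variables do not carry over. Pictures are saved under pics/ and viewed, at most 10 in all, crops included, and the job is handed in when it is done.

Besides the shell and the picture viewer there is one more tool, called after ">>>" in YAML: its name, and indented under it one key for each argument. send_rows: Moves the arm, as the interface text tells. Its arguments: {"type":"object","properties":{"series":{"type":"array"},"force":{"type":"number"}},"required":["series"]}

```bash
mkdir -p pics; python3 - <<'E'
from plant import ctrl
import cv2,pickle
s=ctrl.get_state();print(s)
for n in("scene","top"):
    c=ctrl.read_camera(n);cv2.imwrite(f"pics/{n}0.png",c["img"][:,:,::-1]);pickle.dump(c,open(n+".pkl","wb"))
    print(n,c["fx"],c["fy"],c["cx"],c["cy"],c["R"],c["t"])
E
```

```text
{'time': 0.0, 'qpos': array([-1.31400004e+00,  2.87160532e-01,  1.57820224e+00,  3.28630630e-05,
        1.27855887e+00, -1.49995538e-01]), 'dq': array([ 1.42142438e-03,  1.70728576e-03,  8.54193960e-04,  8.44206024e-06,
       -9.67067718e-05,  3.37098531e-04]), 'joint_efforts': array([-9.49772152e-05, -4.05980265e+01, -2.92627680e+01, -1.62878100e-04,
        5.82148583e-03, -3.87165329e-06]), 'eef_pos': array([ 0.26694249, -0.61925842,  0.22993692]), 'tcp_rot': array([ 9.79386560e-01,  2.01991608e-01, -4.64479864e-05, -1.16367432e-03]), 'contact_force': array([-0.29466844,  0.41559661,  0.18357243]), 'wrist_torque': array([-0.02086637,  0.05027836,  0.00775474]), 'finger_force': 0.0, 'opening': 0.9953240526506194}
scene 549.4724012947839 549.4724012947839 320.2157132346897 234.34462277290163 [[ 0.08847128  0.9959833  -0.01378752]
 [ 0.74741688 -0.07552873 -0.66004804]
 [-0.65843818  0.04809027 -0.75109686]] [-0.04219194 -0.29527054  1.89327103]
top 507.28311206901157 507.28311206901157 330.0676906556304 242.25747186407256 [[ 0.00630101 -0.99983246  0.01718593]
 [-0.99900932 -0.00705109 -0.04393927]
 [ 0.04405309 -0.01689205 -0.99888637]] [-0.01076626  0.48332966  1.51056537]
```

View pics/top0.png

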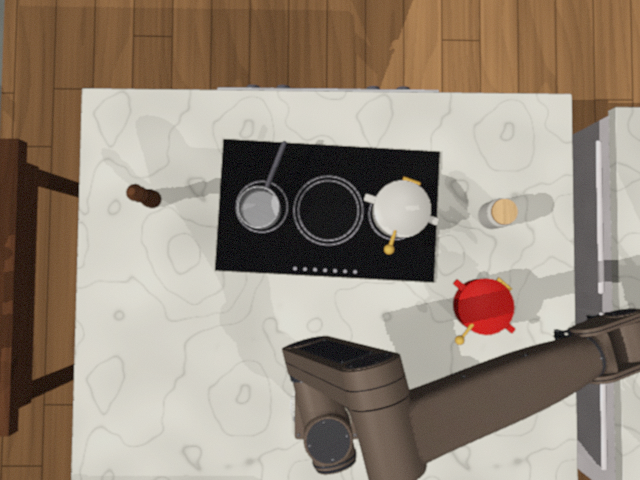

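View pics/scene0.png

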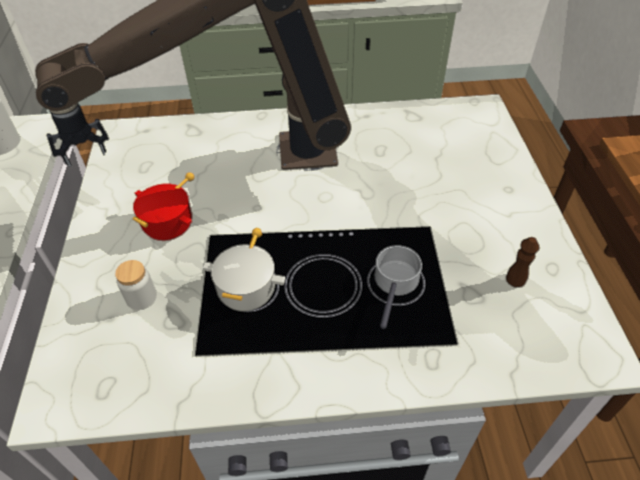

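```bash
cat > h.py <<'E'
import numpy as np,cv2,pickle
def ray(c,u,v,z):
    R,t=np.array(c["R"]),np.array(c["t"]);o=-R.T@t
    d=R.T@np.array([(u-c["cx"])/c["fx"],(v-c["cy"])/c["fy"],1]);return o+d*(z-o[2])/d[2]
def proj(c,X):
    p=np.array(c["R"])@X+c["t"];return c["fx"]*p[0]/p[2]+c["cx"],c["fy"]*p[1]/p[2]+c["cy"]
E
python3 - <<'E'
from h import *
T=pickle.load(open("top.pkl","rb"));S=pickle.load(open("scene.pkl","rb"))
print("ring top",ray(T,328,210,.008),"scene",ray(S,323.5,286,.008))
for n,p in dict(tl=(223,140),tr=(440,152),br=(434,281),bl=(216,269)).items():print(n,ray(T,*p,.008))
for nm,c in(("top",T),("scene",S)):
    h=cv2.cvtColor(c["img"],cv2.COLOR_RGB2HSV)
    m=cv2.inRange(h,(15,110,90),(35,255,255))
    n,_,st,ce=cv2.connectedComponentsWithStats(m)
    for i in range(1,n):
        if st[i,4]>12 :print(nm,st[i],ce[i],ray(c,*ce[i],.108))
for nm,c in(("top",T),("scene",S)):
  s=(350,160,450,260) if nm=="top" else (195,220,295,315)
  cr=c["img"][s[1]:s[3],s[0]:s[2],::-1];cv2.imwrite(f"pics/c_{nm}.png",cv2.resize(cr,None,fx=4,fy=4,interpolation=cv2.INTER_CUBIC))
a=cv2.imread("pics/c_top.png");b=cv2.resize(cv2.imread("pics/c_scene.png"),(400,400));cv2.imwrite("pics/cc.png",np.hstack([a,b]))
E
```

```text
ring top [ 0.58073302 -0.00074086  0.008     ] scene [ 0.59048832 -0.00098671  0.008     ]
tl [0.79034399 0.31775494 0.008     ]
tr [ 0.76045437 -0.34001847  0.008     ]
br [ 0.36919351 -0.32064596  0.008     ]
bl [0.40118383 0.33253464 0.008     ]
top [    0     0   640   179 39948] [335.12859217  51.57306999] [ 1.02404305 -0.01690729  0.108     ]
top [219  29   3  13  18] [219.94444444  34.88888889] [1.06792056 0.31144286 0.108     ]
top [259  29   7   9  15] [261.8  33. ] [1.07510283 0.19259879 0.108     ]
top [264  32   8   7  19] [268.15789474  35.68421053] [1.06755786 0.17441214 0.108     ]
top [259  39   9   7  21] [262.80952381  42.04761905] [1.04886013 0.18940756 0.108     ]
top [277  39   7   5  15] [279.8  41.4] [1.05141679 0.14108695 0.108     ]
top [270  76  12   8  27] [275.74074074  80.        ] [0.939525   0.15141288 0.108     ]
top [262  82   9   5  15] [265.6         84.26666667] [0.92686214 0.18002193 0.108     ]
top [587 108   7  12  37] [589.67567568 113.24324324] [ 0.85421612 -0.74721095  0.108     ]
top [402 176  19   9  60] [411.16666667 180.        ] [ 0.6570
[... 2682 characters left out ...]
26666667 457.82666667] [1.11110659 0.25679863 0.108     ]
scene [176 450   5   8  23] [178.2173913  452.91304348] [ 1.04579442 -0.33637081  0.108     ]
scene [465 459   6   9  17] [467.58823529 462.88235294] [1.11910867 0.23708253 0.108     ]
scene [587 459  53  21 668] [614.6991018  469.79191617] [1.15870055 0.51894602 0.108     ]
scene [172 462   7  13  31] [174.96774194 468.87096774] [ 1.0767042  -0.34024109  0.108     ]
scene [461 471   7   8  18] [463.83333333 475.11111111] [1.14120453 0.22367661 0.108     ]
scene [477 472   8   7  19] [480.47368421 475.21052632] [1.14438828 0.25581281 0.108     ]
scene [458 474   4   6  13] [459.07692308 477.23076923] [1.14423305 0.21346438 0.108     ]
```

View pics/cc.png

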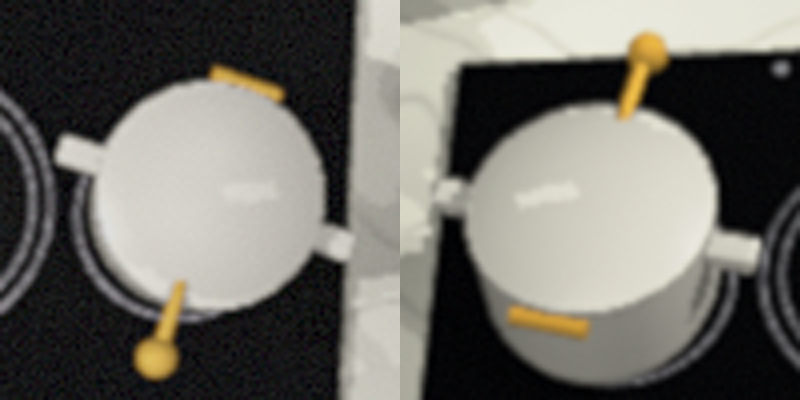

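```bash
cat > fit.py <<'E'
from h import *
from scipy.optimize import least_squares
def fit(obs,z,x0):
    # obs: list of (cam, local xyz, pixel)
    def res(p):
        c,s=np.cos(p[2]),np.sin(p[2]);M=np.array([[c,-s,0],[s,c,0],[0,0,1]])
        return np.concatenate([np.array(proj(C,M@np.array(l)+[p[0],p[1],z]))-px for C,l,px in obs])
    r=least_squares(res,x0,loss="soft_l1");return r.x,r.fun.reshape(-1,2).round(1)
E
python3 - <<'E'
from fit import *
T=pickle.load(open("top.pkl","rb"));S=pickle.load(open("scene.pkl","rb"))
A,B=.2,.33
oT=[(T,(A,B,0),(223,140)),(T,(A,-B,0),(440,152)),(T,(-A,-B,0),(434,281)),(T,(-A,B,0),(216,269))]
oS=[(S,(-A,-B,0),(210,234)),(S,(-A,B,0),(431,227)),(S,(A,B,0),(456,343)),(S,(A,-B,0),(195,354))]
for o in(oT,oS,oT+oS):
    x,r=fit(o,.008,[.58,0,0]);print("hob",x.round(4),r.tolist())
b=(-.122,0,.1);L=(0,.111,.072);Rr=(0,-.111,.072)
pT=[(T,b,(389.2,249.5)),(T,L,(364.5,198)),(T,Rr,(437.5,220.7)),(T,(.084,0,.09),(411.5,180.5))]
pS=[(S,b,(257.25,232.3)),(S,L,(284.5,279.9)),(S,Rr,(203.75,266.8))]
for o in(pT,pS,pT+pS):
    x,r=fit(o,.008,[.58,-.2,-.2]);print("pot",x.round(4),r.tolist())
E
```

```text
hob [ 0.5805 -0.0023 -0.0459] [[-0.1, -1.7], [0.4, -1.5], [0.7, 1.2], [-1.4, 1.8]]
hob [ 0.5834 -0.0007 -0.0519] [[-0.5, -0.5], [0.1, -1.6], [2.3, 0.6], [-0.9, 0.0]]
hob [ 0.5826 -0.0013 -0.0503] [[-0.1, -2.8], [0.3, -1.7], [0.1, 1.0], [-1.9, 0.6], [-0.8, -0.5], [-0.3, -1.9], [2.0, 0.2], [-1.1, -0.0]]
pot [ 0.5767 -0.2101 -0.3049] [[0.4, -0.1], [-0.1, -0.5], [0.3, 0.5], [-0.6, 0.2]]
pot [ 0.5814 -0.2089 -0.3079] [[-0.8, -0.1], [0.4, 0.5], [0.3, -0.4]]
pot [ 0.5782 -0.2097 -0.3105] [[0.1, -0.7], [-0.2, -1.3], [0.1, 0.1], [-0.6, -0.3], [-1.0, -1.0], [-0.0, -0.3], [0.0, -1.4]]
```

```bash
cat > plan.py <<'E'
import numpy as np,sys
from scipy.spatial.transform import Rotation as Ro
from plant import ctrl
def plan(p,yaw,n,jaw):
    "tool-frame rows, turn about tool axes then shift; tool down, tool x at world angle yaw"
    s=ctrl.get_state();R0=Ro.from_quat(s["tcp_rot"]);P=np.array(s["eef_pos"])
    R1=Ro.from_matrix(np.column_stack([[np.cos(yaw),np.sin(yaw),0],[np.sin(yaw),-np.cos(yaw),0],[0,0,-1]]))
    rv=(R0.inv()*R1).as_rotvec();R=R0
    print("at",P.round(4),"t",round(s["time"],2),"F",s["contact_force"].round(1),"turn",rv.round(3),"open",round(s["opening"],3),"ff",s["finger_force"])
    d=(np.array(p)-P)/n*100
    for i in range(n):
        print((R.inv().apply(d)).round(2).tolist(),(rv/n).round(3).tolist(),jaw);R=R*Ro.from_rotvec(rv/n)
if __name__=="__main__":
    a=[float(v) for v in sys.argv[1:]];plan(a[:3],a[3],int(a[4]),a[5])
E
python3 plan.py .608 -.1165 .22 1.263 10 1
```

```text
at [ 0.2669 -0.6193  0.2301] t 0.1 F [ 0.9  0.8 -0.7] turn [-0.002 -0.001 -0.856] open 1.003 ff 0.0
[5.12, -3.27, 0.11] [-0.0, -0.0, -0.086] 1.0
[5.38, -2.82, 0.11] [-0.0, -0.0, -0.086] 1.0
[5.6, -2.35, 0.11] [-0.0, -0.0, -0.086] 1.0
[5.78, -1.86, 0.11] [-0.0, -0.0, -0.086] 1.0
[5.92, -1.36, 0.1] [-0.0, -0.0, -0.086] 1.0
[6.02, -0.85, 0.1] [-0.0, -0.0, -0.086] 1.0
[6.07, -0.33, 0.1] [-0.0, -0.0, -0.086] 1.0
[6.07, 0.19, 0.1] [-0.0, -0.0, -0.086] 1.0
[6.03, 0.71, 0.1] [-0.0, -0.0, -0.086] 1.0
[5.95, 1.22, 0.1] [-0.0, -0.0, -0.086] 1.0
```

>>> send_rows:
  series:
    - [[5.1, -3.3, 0.1, 0, 0, -0.086, 1], [5.4, -2.8, 0.1, 0, 0, -0.086, 1], [5.6, -2.35, 0.1, 0, 0, -0.086, 1], [5.8, -1.85, 0.1, 0, 0, -0.086, 1], [5.9, -1.35, 0.1, 0, 0, -0.086, 1], [6.0, -0.85, 0.1, 0, 0, -0.086, 1], [6.05, -0.35, 0.1, 0, 0, -0.086, 1], [6.05, 0.2, 0.1, 0, 0, -0.086, 1], [6.0, 0.7, 0.1, 0, 0, -0.086, 1], [5.9, 1.2, 0.1, 0, 0, -0.086, 1]]

```text
time: 1.35
eef_pos: [0.6068, -0.1157, 0.2209]
tcp_rot: [0.805, 0.593, -0.0, -0.0]
contact_force: [0.8, -0.4, -0.5]
opening: 1.0
finger_force: 0.0
```

>>> send_rows:
  series:
    - [[0, 0, 0, 0, 0, 0, 1], [0, 0, 0, 0, 0, 0, 1]]

```text
time: 1.6
eef_pos: [0.6058, -0.1174, 0.2206]
tcp_rot: [0.806, 0.592, -0.001, -0.0]
contact_force: [-0.1, -0.6, -0.2]
opening: 0.994
finger_force: 0.0
```

```bash
python3 plan.py .608 -.1165 .061 1.263 4 1; python3 - <<'E'
from plant import ctrl
import cv2,numpy as np
from fit import *
s=ctrl.get_state();c=ctrl.read_camera("wrist");he=np.array(c["hand_eye"]);print(he.round(3),c["fx"])
from scipy.spatial.transform import Rotation as Ro
W=np.eye(4);W[:3,:3]=Ro.from_quat(s["tcp_rot"]).as_matrix();W[:3,3]=s["eef_pos"]
M=np.linalg.inv(W@he);c["R"],c["t"]=M[:3,:3],M[:3,3];pickle.dump(c,open("w1.pkl","wb"))
im=c["img"][:,:,::-1].copy()
a=-.308;R=np.array([[np.cos(a),-np.sin(a),0],[np.sin(a),np.cos(a),0],[0,0,1]])
for l in[(0,.111,.079),(.01,.111,.079),(-.01,.111,.079),(0,.098,.079),(-.122,0,.1),(0,-.111,.079),(.084,0,.09)]:
    u=proj(c,R@np.array(l)+[.578,-.2097,.008]);cv2.circle(im,(int(u[0]),int(u[1])),2,(0,0,255),-1)
cv2.imwrite("pics/w1.png",im)
E
```

```text
at [ 0.6058 -0.1174  0.2206] t 1.6 F [-0.1 -0.6 -0.2] turn [-0.001  0.     0.004] open 0.994 ff 0.0
[0.04, 0.05, 3.99] [-0.0, 0.0, 0.001] 1.0
[0.04, 0.05, 3.99] [-0.0, 0.0, 0.001] 1.0
[0.04, 0.05, 3.99] [-0.0, 0.0, 0.001] 1.0
[0.04, 0.05, 3.99] [-0.0, 0.0, 0.001] 1.0
[[-0.001 -0.952 -0.306  0.08 ]
 [ 1.    -0.001  0.    -0.001]
 [-0.    -0.306  0.952 -0.143]
 [ 0.     0.     0.     1.   ]] 341.8324764259669
```

View pics/w1.png

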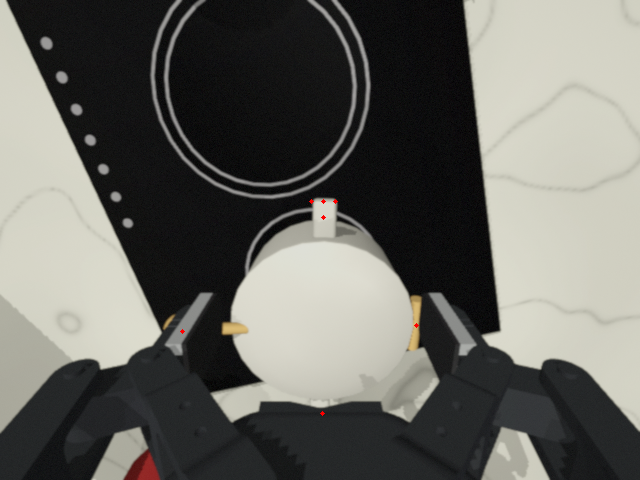

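>>> send_rows:
  series:
    - [[0.05, 0.05, 4, 0, 0, 0, 1], [0.05, 0.05, 4, 0, 0, 0, 1], [0.05, 0.05, 4, 0, 0, 0, 1], [0.0, 0.05, 3.8, 0, 0, 0, 1], [0, 0, 0, 0, 0, 0, 1], [0, 0, 0, 0, 0, 0, 1]]

```text
time: 2.4
eef_pos: [0.6092, -0.1181, 0.0649]
tcp_rot: [0.806, 0.591, 0.001, 0.001]
contact_force: [0.5, -0.4, 1.2]
opening: 0.997
finger_force: 0.0
```

```bash
python3 plan.py .608 -.1165 .061 1.263 1 1; python3 - <<'E'
from fit import *
c=pickle.load(open("w1.pkl","rb"))
a=np.linspace(0,6.283,721)
def f(p):
    u=np.array([proj(c,np.array([p[0]+.105*np.cos(t),p[1]+.105*np.sin(t),.008])) for t in a]);return np.array([u[:,0].min()-151,u[:,0].max()-370,u[:,1].max()-197.5])
r=least_squares(f,[.582,0],diff_step=1e-3);print(r.x,r.fun)
E
```

```text
at [ 0.6092 -0.1181  0.0649] t 2.4 F [ 0.5 -0.4  1.2] turn [0.002 0.    0.002] open 0.997 ff 0.0
[0.11, -0.16, 0.39] [0.002, 0.0, 0.002] 1.0
[0.5817903  0.00106481] [ 0.15299448 -0.15440981 -0.03406804]
```

>>> send_rows:
  series:
    - [[0.1, -0.1, 0.3, 0, 0, 0, 1], [0, 0, 0, 0, 0, 0, -1], [0, 0, 0, 0, 0, 0, -1], [0, 0, 0, 0, 0, 0, -1], [0, 0, 0, 0, 0, 0, -1], [0, 0, 0, 0, 0, 0, -1], [0, 0, 0, 0, 0, 0, -1], [0, 0, 0, 0, 0, 0, -1]]
  force: 50

```text
time: 3.4
eef_pos: [0.6083, -0.1154, 0.0608]
tcp_rot: [0.806, 0.592, 0.0, 0.0]
contact_force: [0.5, 1.1, 3.3]
opening: 0.223
finger_force: 49.9
```

```bash
python3 - <<'E'
from plant import ctrl
s=ctrl.get_state()
print(s["eef_pos"],s["contact_force"],s["opening"])
p=s["eef_pos"]
import subprocess
# pot shift wanted
print(subprocess.run(["python3","plan.py",str(p[0]+.004),str(p[1]+.210),str(p[2]),"1.263","10","-1"],capture_output=True,text=True).stdout)
E
```

```text
[ 0.60827007 -0.11543397  0.06076584] [0.5324382  1.05008301 3.32907476] 0.22317228490306387
at [ 0.6083 -0.1154  0.0608] t 3.4 F [0.5 1.1 3.3] turn [ 0.001 -0.     0.003] open 0.223 ff 49.87916886806488
[2.02, -0.59, 0.0] [0.0, -0.0, 0.0] -1.0
[2.02, -0.59, 0.0] [0.0, -0.0, 0.0] -1.0
[2.02, -0.59, 0.0] [0.0, -0.0, 0.0] -1.0
[2.01, -0.59, 0.0] [0.0, -0.0, 0.0] -1.0
[2.01, -0.59, 0.0] [0.0, -0.0, 0.0] -1.0
[2.01, -0.59, 0.0] [0.0, -0.0, 0.0] -1.0
[2.01, -0.6, 0.0] [0.0, -0.0, 0.0] -1.0
[2.01, -0.6, 0.0] [0.0, -0.0, 0.0] -1.0
[2.01, -0.6, 0.0] [0.0, -0.0, 0.0] -1.0
[2.01, -0.6, 0.0] [0.0, -0.0, 0.0] -1.0
```

>>> send_rows:
  series:
    - [[0.5, -0.15, 0, 0, 0, 0, -1], [1, -0.3, 0, 0, 0, 0, -1], [1, -0.3, 0, 0, 0, 0, -1], [1, -0.3, 0, 0, 0, 0, -1], [1, -0.3, 0, 0, 0, 0, -1], [1, -0.3, 0, 0, 0, 0, -1], [1, -0.3, 0, 0, 0, 0, -1], [1, -0.3, 0, 0, 0, 0, -1], [1, -0.3, 0, 0, 0, 0, -1], [1, -0.3, 0, 0, 0, 0, -1]]

```text
time: 4.65
eef_pos: [0.6095, -0.018, 0.0607]
tcp_rot: [0.805, 0.593, -0.001, 0.002]
contact_force: [0.1, -6.0, 2.6]
opening: 0.227
finger_force: 49.8
```

```bash
python3 plan.py .6123 .0946 .0608 1.263 10 -1|head -3; python3 - <<'E'
from plant import ctrl
s=ctrl.get_state();print(s["wrist_torque"])
E
```

```text
at [ 0.6095 -0.018   0.0607] t 4.65 F [ 0.1 -6.   2.6] turn [0.002 0.004 0.006] open 0.227 ff 49.7887122631073
[1.08, -0.31, -0.01] [0.0, 0.0, 0.001] -1.0
[1.08, -0.31, -0.01] [0.0, 0.0, 0.001] -1.0
[-0.85860733 -0.01808637  0.14433465]
```

>>> send_rows:
  series:
    - [[1.2, -0.35, 0, 0, 0, 0, -1], [1.2, -0.35, 0, 0, 0, 0, -1], [1.2, -0.35, 0, 0, 0, 0, -1], [1.2, -0.35, 0, 0, 0, 0, -1], [1.2, -0.35, 0, 0, 0, 0, -1], [1.2, -0.35, 0, 0, 0, 0, -1], [1.2, -0.35, 0, 0, 0, 0, -1], [1.2, -0.35, 0, 0, 0, 0, -1], [0.5, -0.15, 0, 0, 0, 0, -1], [0, 0, 0, 0, 0, 0, -1]]

```text
time: 5.9
eef_pos: [0.6115, 0.088, 0.0607]
tcp_rot: [0.806, 0.593, -0.0, 0.001]
contact_force: [-0.5, -4.5, 3.6]
opening: 0.222
finger_force: 50.0
```

>>> send_rows:
  series:
    - [[0, 0, 0, 0, 0, 0, -1], [0, 0, 0, 0, 0, 0, -1]]

```text
time: 6.15
eef_pos: [0.6116, 0.0881, 0.0607]
tcp_rot: [0.806, 0.592, -0.0, 0.001]
contact_force: [-0.1, -6.3, 4.7]
opening: 0.226
finger_force: 50.0
```

```bash
python3 plan.py .6123 .0946 .0608 1.263 1 -1; python3 - <<'E'
from plant import ctrl
from h import *
o=[]
for n,s in(("top",(250,130,450,290)),("scene",(200,200,400,360))):
    c=ctrl.read_camera(n);pickle.dump(c,open(n+"2.pkl","wb"))
    o.append(cv2.resize(c["img"][s[1]:s[3],s[0]:s[2],::-1],None,fx=2,fy=2,interpolation=cv2.INTER_CUBIC))
cv2.imwrite("pics/s2.png",np.hstack(o))
E
```

```text
at [0.6116 0.0881 0.0607] t 6.15 F [-0.1 -6.3  4.7] turn [0.001 0.001 0.004] open 0.226 ff 50.04654943943024
[0.64, -0.12, -0.01] [0.001, 0.001, 0.004] -1.0
```

View pics/s2.png

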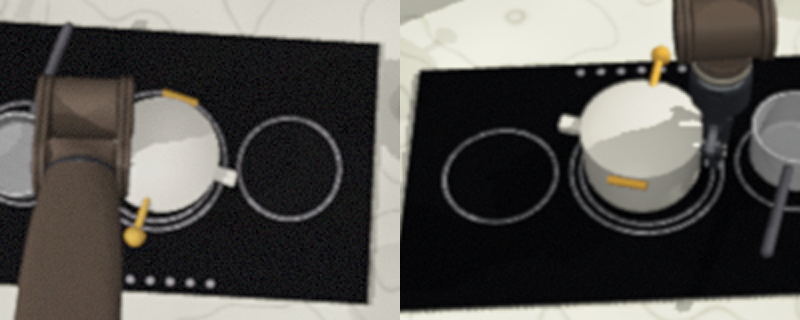

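>>> send_rows:
  series:
    - [[0.6, -0.15, 0, 0, 0, 0, -1], [0, 0, 0, 0, 0, 0, -1], [0, 0, 0, 0, 0, 0, -1]]

```text
time: 6.62
eef_pos: [0.6119, 0.0943, 0.0607]
tcp_rot: [0.806, 0.592, -0.0, 0.001]
contact_force: [-1.1, -5.7, 5.1]
opening: 0.226
finger_force: 50.1
```

```bash
python3 - <<'E'
from fit import *
T=pickle.load(open("top2.pkl","rb"));S=pickle.load(open("scene2.pkl","rb"))
b=(-.122,0,.1);Rr=(0,-.111,.072)
o=[(T,b,(317.5,248)),(T,Rr,(368.5,218.5)),(T,(.084,0,.09),(340,178.5)),(S,b,(330.5,227)),(S,Rr,(280,261.5))]
for q in (o[:3],o):print(fit(q,.008,[.58,0,-.3]))
from plant import ctrl
c=ctrl.read_camera("scene");s=(240,200,400,320)
cv2.imwrite("pics/s3.png",cv2.resize(c["img"][s[1]:s[3],s[0]:s[2],::-1],None,fx=4,fy=4,interpolation=cv2.INTER_CUBIC))
E
```

```text
(array([ 0.58070307, -0.00840312, -0.29690702]), array([[ 0.7, -0.5],
       [-0.6,  0.4],
       [-0.1,  0.1]]))
(array([ 0.58182828, -0.00755878, -0.30286448]), array([[ 0.2, -0.9],
       [-1. ,  0.2],
       [-0.2, -0.3],
       [-0.7, -0.3],
       [-0.2, -0.7]]))
```

View pics/s3.png

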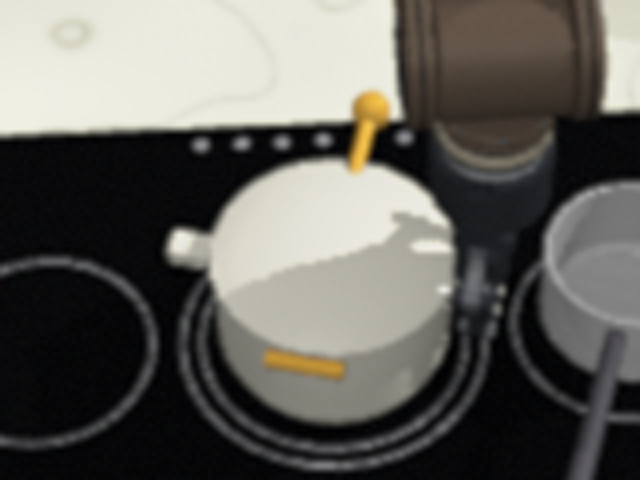

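>>> send_rows:
  series:
    - [[0, 0, 0, 0, 0, 0, 1], [0, 0, 0, 0, 0, 0, 1], [0, 0, 0, 0, 0, 0, 1], [0, 0, 0, 0, 0, 0, 1], [0, 0, -2, 0, 0, 0, 1], [0, 0, -4, 0, 0, 0, 1], [0, 0, -4, 0, 0, 0, 1], [0, 0, -4, 0, 0, 0, 1], [0, 0, 0, 0, 0, 0, 1], [0, 0, 0, 0, 0, 0, 1]]

```text
time: 7.92
eef_pos: [0.6113, 0.0951, 0.2006]
tcp_rot: [0.806, 0.592, 0.0, 0.0]
contact_force: [0.3, -0.1, -1.1]
opening: 0.998
finger_force: 0.0
```

```bash
python3 plan.py .4655 .0355 .2 2.839 10 1
```

```text
at [0.6113 0.0951 0.2006] t 7.92 F [ 0.3 -0.1 -1.1] turn [ 0.     0.    -1.572] open 0.998 ff 0.0
[-1.01, -1.21, 0.01] [0.0, 0.0, -0.157] 1.0
[-0.8, -1.36, 0.01] [0.0, 0.0, -0.157] 1.0
[-0.58, -1.46, 0.01] [0.0, 0.0, -0.157] 1.0
[-0.34, -1.54, 0.01] [0.0, 0.0, -0.157] 1.0
[-0.1, -1.57, 0.01] [0.0, 0.0, -0.157] 1.0
[0.15, -1.57, 0.01] [0.0, 0.0, -0.157] 1.0
[0.39, -1.53, 0.01] [0.0, 0.0, -0.157] 1.0
[0.63, -1.45, 0.01] [0.0, 0.0, -0.157] 1.0
[0.84, -1.33, 0.01] [0.0, 0.0, -0.157] 1.0
[1.04, -1.18, 0.01] [0.0, 0.0, -0.157] 1.0
```

>>> send_rows:
  series:
    - [[-1, -1.2, 0, 0, 0, -0.157, 1], [-0.8, -1.35, 0, 0, 0, -0.157, 1], [-0.6, -1.45, 0, 0, 0, -0.157, 1], [-0.35, -1.55, 0, 0, 0, -0.157, 1], [-0.1, -1.55, 0, 0, 0, -0.157, 1], [0.15, -1.55, 0, 0, 0, -0.157, 1], [0.4, -1.55, 0, 0, 0, -0.157, 1], [0.65, -1.45, 0, 0, 0, -0.157, 1], [0.85, -1.35, 0, 0, 0, -0.157, 1], [1.05, -1.2, 0, 0, 0, -0.157, 1]]

```text
time: 9.18
eef_pos: [0.4638, 0.0353, 0.1983]
tcp_rot: [0.149, 0.989, 0.0, -0.002]
contact_force: [0.7, -0.3, -0.1]
opening: 1.002
finger_force: 0.0
```

>>> send_rows:
  series:
    - [[0, 0, 0, 0, 0, 0, 1], [0, 0, 0, 0, 0, 0, 1]]

```text
time: 9.43
eef_pos: [0.4654, 0.0355, 0.1996]
tcp_rot: [0.153, 0.988, 0.0, -0.001]
contact_force: [-0.5, 0.9, 0.5]
opening: 1.001
finger_force: 0.0
```

```bash
python3 plan.py .4655 .0355 .089 2.839 3 1; python3 - <<'E'
from plant import ctrl
from fit import *
from scipy.spatial.transform import Rotation as Ro
s=ctrl.get_state();c=ctrl.read_camera("wrist");he=np.array(c["hand_eye"])
W=np.eye(4);W[:3,:3]=Ro.from_quat(s["tcp_rot"]).as_matrix();W[:3,3]=s["eef_pos"]
M=np.linalg.inv(W@he);c["R"],c["t"]=M[:3,:3],M[:3,3]
im=c["img"][:,:,::-1].copy()
h=cv2.cvtColor(c["img"],cv2.COLOR_RGB2HSV);m=cv2.inRange(h,(15,110,90),(35,255,255))
n,_,st,ce=cv2.connectedComponentsWithStats(m)
for i in range(1,n):
    if st[i,4]>40:print(st[i],ce[i])
a=-.303;R=np.array([[np.cos(a),-np.sin(a),0],[np.sin(a),np.cos(a),0],[0,0,1]])
for l in[(-.122,0,.1),(0,-.111,.079),(0,.111,.079),(.084,0,.09)]:
    u=proj(c,R@np.array(l)+[.582,-.001,.008]);print(l,u);cv2.circle(im,(int(u[0]),int(u[1])),2,(0,0,255),-1)
cv2.imwrite("pics/w3.png",im);pickle.dump(c,open("w3.pkl","wb"))
E
```

```text
at [0.4654 0.0355 0.1996] t 9.43 F [-0.5  0.9  0.5] turn [-0.    -0.001 -0.005] open 1.001 ff 0.0
[-0.01, 0.0, 3.69] [-0.0, -0.0, -0.002] 1.0
[-0.0, 0.0, 3.69] [-0.0, -0.0, -0.002] 1.0
[-0.0, 0.0, 3.69] [-0.0, -0.0, -0.002] 1.0
[ 303  214   40   90 1713] [322.36485698 247.29305312]
(-0.122, 0, 0.1) (np.float64(318.8741902874367), np.float64(235.09049431222005))
(0, -0.111, 0.079) (np.float64(195.36203794023493), np.float64(357.6306471857872))
(0, 0.111, 0.079) (np.float64(444.2369220912839), np.float64(356.42388958761836))
(0.084, 0, 0.09) (np.float64(320.25522012629307), np.float64(439.91536799774553))
```

View pics/w3.png

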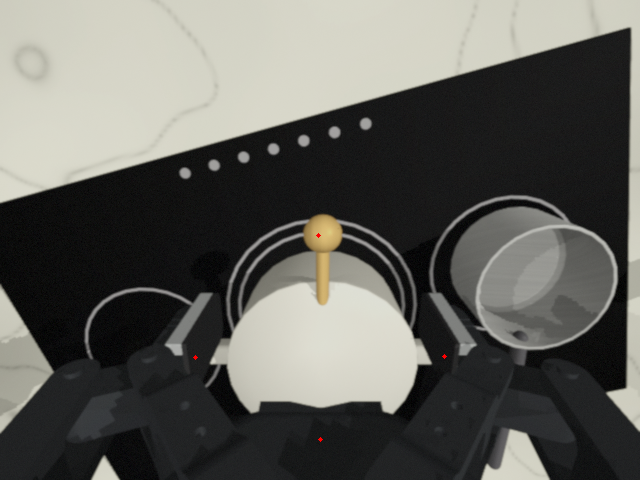

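>>> send_rows:
  series:
    - [[0, 0.1, 3.6, 0, 0, 0, 1], [0, 0.15, 3.6, 0, 0, 0, 1], [0, 0, 3.8, 0, 0, 0, 1], [0, 0, 0, 0, 0, 0, 1], [0, 0, 0, 0, 0, 0, 1]]
  force: 30

```text
time: 10.1
eef_pos: [0.4674, 0.0377, 0.0915]
tcp_rot: [0.152, 0.988, 0.0, 0.001]
contact_force: [0.4, 0.4, 0.8]
opening: 0.999
finger_force: 0.0
```

>>> send_rows:
  series:
    - [[0, 0, 0, 0, 0, 0, -1], [0, 0, 0, 0, 0, 0, -1], [0, 0, 0, 0, 0, 0, -1], [0, 0, 0, 0, 0, 0, -1], [0, 0, 0, 0, 0, 0, -1], [0, 0, 0, 0, 0, 0, -1], [0, 0, 0, 0, 0, 0, -1]]

```text
time: 10.98
eef_pos: [0.4666, 0.0376, 0.091]
tcp_rot: [0.152, 0.988, -0.0, 0.0]
contact_force: [-2.5, 0.5, 4.5]
opening: 0.307
finger_force: 29.3
```

```bash
python3 - <<'E'
import numpy as np
t=np.radians(np.arange(0,61,3))
x=-(-.206*np.cos(t)+.012*np.sin(t)+.206)*100;z=-(.206*np.sin(t)+.012*np.cos(t)-.012)*100
print(np.c_[np.diff(x),np.diff(z)].round(2).tolist(),x[-1],z[-1])
E
```

```text
[[-0.09, -1.08], [-0.15, -1.07], [-0.2, -1.06], [-0.26, -1.05], [-0.31, -1.03], [-0.37, -1.02], [-0.42, -1.0], [-0.47, -0.97], [-0.52, -0.95], [-0.57, -0.92], [-0.62, -0.89], [-0.66, -0.85], [-0.71, -0.82], [-0.75, -0.78], [-0.79, -0.74], [-0.83, -0.7], [-0.86, -0.65], [-0.89, -0.61], [-0.92, -0.56], [-0.95, -0.51]] -11.339230484541323 -17.240123317959434
```

>>> send_rows:
  series:
    - [[-0.1, 0, -1.1, 0, 0, 0, -1], [-0.15, 0, -1.05, 0, 0, 0, -1], [-0.2, 0, -1.05, 0, 0, 0, -1], [-0.25, 0, -1.05, 0, 0, 0, -1], [-0.3, 0, -1.05, 0, 0, 0, -1], [0, 0, 0, 0, 0, 0, -1]]

```text
time: 11.72
eef_pos: [0.4763, 0.0347, 0.1443]
tcp_rot: [0.152, 0.988, 0.0, 0.0]
contact_force: [-0.1, -0.1, -0.9]
opening: 0.304
finger_force: 29.6
```

>>> send_rows:
  series:
    - [[-0.4, 0, -1.0, 0, 0, 0, -1], [-0.4, 0, -1.0, 0, 0, 0, -1], [-0.45, 0, -1.0, 0, 0, 0, -1], [-0.5, 0, -0.95, 0, 0, 0, -1], [-0.6, 0, -0.9, 0, 0, 0, -1], [0, 0, 0, 0, 0, 0, -1]]

```text
time: 12.48
eef_pos: [0.4988, 0.0274, 0.1929]
tcp_rot: [0.152, 0.988, -0.0, 0.0]
contact_force: [-1.3, -0.0, -0.9]
opening: 0.307
finger_force: 29.7
```

Forces are small; continue.

>>> send_rows:
  series:
    - [[-0.6, 0, -0.9, 0, 0, 0, -1], [-0.65, 0, -0.85, 0, 0, 0, -1], [-0.7, 0, -0.8, 0, 0, 0, -1], [-0.75, 0, -0.8, 0, 0, 0, -1], [-0.8, 0, -0.75, 0, 0, 0, -1], [0, 0, 0, 0, 0, 0, -1]]

```text
time: 13.22
eef_pos: [0.5325, 0.0168, 0.2337]
tcp_rot: [0.152, 0.988, -0.0, 0.001]
contact_force: [-1.1, -1.8, -1.7]
opening: 0.306
finger_force: 29.8
```

>>> send_rows:
  series:
    - [[-0.85, 0, -0.7, 0, 0, 0, -1], [-0.85, 0, -0.65, 0, 0, 0, -1], [-0.9, 0, -0.6, 0, 0, 0, -1], [-0.9, 0, -0.55, 0, 0, 0, -1], [-0.95, 0, -0.5, 0, 0, 0, -1], [0, 0, 0, 0, 0, 0, -1], [0, 0, 0, 0, 0, 0, -1]]

```text
time: 14.1
eef_pos: [0.5739, 0.0038, 0.2628]
tcp_rot: [0.152, 0.988, -0.0, -0.0]
contact_force: [-2.1, -1.7, 0.1]
opening: 0.301
finger_force: 30.0
```

```bash
python3 - <<'E'
from plant import ctrl
from h import *
s=ctrl.get_state();print(s["eef_pos"],s["contact_force"])
o=[]
for n,s in(("top",(250,130,450,290)),("scene",(220,190,420,350))):
    c=ctrl.read_camera(n);pickle.dump(c,open(n+"4.pkl","wb"))
    o.append(cv2.resize(c["img"][s[1]:s[3],s[0]:s[2],::-1],None,fx=2,fy=2,interpolation=cv2.INTER_CUBIC))
cv2.imwrite("pics/s4.png",np.hstack(o))
E
```

```text
[0.57389988 0.00381267 0.26282807] [-2.08660926 -1.65380047  0.14196015]
```

View pics/s4.png

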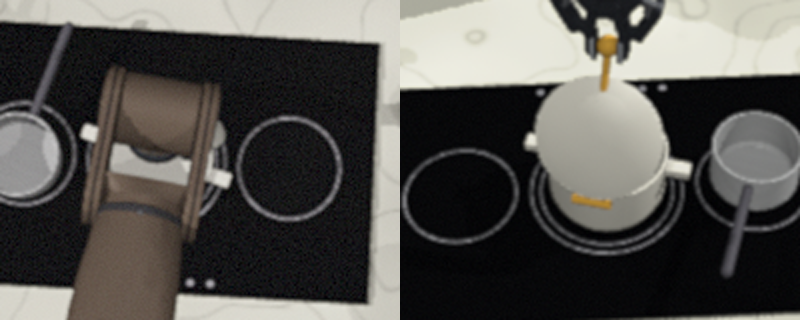

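```bash
python3 - <<'E'
from fit import *
T=pickle.load(open("top4.pkl","rb"));S=pickle.load(open("scene4.pkl","rb"))
L=(0,.111,.072);Rr=(0,-.111,.072)
o=[(T,L,(291,196.5)),(T,Rr,(366,219)),(S,Rr,(283,261.5)),(S,L,(365,274))]
x,r=fit(o,.008,[.58,0,-.3]);print(x,r.tolist());print(fit(o[:2],.008,[.58,0,-.3])[0])
for th in(50,55,60,65,70):
    t=np.radians(th);lx=.084-.206*np.cos(t)+.012*np.sin(t);lz=.088+.206*np.sin(t)+.012*np.cos(t)
    print(th,proj(S,np.array([x[0]+lx*np.cos(x[2]),x[1]+lx*np.sin(x[2]),.008+lz])),"z",.008+lz)
from plant import ctrl
p=ctrl.get_state()
print(p["eef_pos"],p["contact_force"])
E
```

```text
[ 5.81082739e-01 -1.86213507e-04 -2.87237414e-01] [[0.1, -0.5], [-0.9, -0.6], [-0.6, -0.6], [-0.1, -0.7]]
[ 0.57944075 -0.00126875 -0.28472269]
50 (np.float64(325.61606459123766), np.float64(208.7017434090024)) z 0.2615186065987479
55 (np.float64(324.40712940312204), np.float64(210.1642623063537)) z 0.27162823835974487
60 (np.float64(323.1045515589759), np.float64(212.30096515104992)) z 0.2804012331795943
65 (np.float64(321.7164209183259), np.float64(215.11879213853902)) z 0.28777082327043824
70 (np.float64(320.25241540540856), np.float64(218.61732263059656)) z 0.29368092160180514
[0.57377798 0.00388172 0.26277092] [-0.57358519 -1.92436282  1.08548091]
```

```bash
python3 -c "
from plant import ctrl
print(ctrl.sign_off())"
```

```text
the job is handed in; nothing more can be done
None
```

I slid the casserole, lid shut, to within about 2 mm of the large ring's centre by camera measurement. I handed the job in at about 14 s with the gripper holding the lid at about 61 degrees; the saucepan, pepper mill and jar were not touched, and the sign-off returned no verdict.

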